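# Nudge the pump cover onto its locating pins

### The arm

A 6-joint arm with a two-finger parallel gripper is mounted at the origin on the work surface. World frame = base frame: x ahead of the robot, y to its left, z up, the work surface at z = 0. Lengths are in m, angles in rad, forces in N, time in s.
With the tool pointing down it reaches from about 0.35 to 0.875 m from the base axis. Payload 15.5 kg.
Tool frame: the origin (TCP) lies midway between the tips of the shut fingers; the grasp point (between the pads) lies 19 mm behind it; z points along the fingers, y is the direction in which the jaws open and shut (so a half turn about z gives the same grasp; the last joint's range is limited). The gripper opens to 85 mm and grips with 20 to 120 N. Pads are 22 mm wide; open, the fingers measure 114 mm over their backs; the gripper's body (76 mm by 85 mm) begins 54 mm behind the grasp point. The pads swing forward as they close: fully open they stand 13 mm farther back than shut.
Start: joints at [1.212, 0.494, 1.345, -0, 1.302, -0.096], TCP at [0.163, 0.603, 0.231] pointing down, gripper open.
Joint ranges: [-2.91, 2.91], [-0.82, 2.16], [0.22, 2.67], [-1.22, 4.37], [0.12, 2.79], [-3.08, 3.08]. Speed limits (rad/s): [1.89, 1.89, 2.57, 3.01, 3.01, 3.01].

### API

Orientations are given as a unit quaternion [x, y, z, w].
In Python, from workcell import sensors, eyes, ctrl gives the robot as it stands. The module is installed in compiled form; this text tells all that it offers.
- The arm moves only by the tool step_arm, never from a script. Its argument "steps" is a list of rows, each an object of numbers: "jaw": the closure in counts, from 0 (fully open) to 255 (shut); "tx", "ty", "tz": the shift along the world's x, y, z in units of 25 mm (1.0 is 25 mm); "ax", "ay", "az": the turn, a rotation vector about the world's x, y, z in units of 6 degrees (1.0 is 6 degrees). A call has 1 to 20 rows; each row is the pose to reach, as a shift and turn from the pose commanded when the call began; what a row does not reach only later rows make up. A row lasts 1/8 s, in which the tool goes at most 62.5 mm and 10.7 degrees, less where a joint would pass 70% of its speed; a pose out of reach is approached as far as the arm can. A call with a gripper value outside its range is refused whole. The fingers move at their own pace and stop on an object; the grip force is fixed at half the most. Time passes only in rows, so rows that repeat a pose let the fingers close. It gives the time, the measured TCP pose, the force and the opening at its end, in the units of the state.
- sensors.read_state(): the state, without advancing time (a new reading comes with each control period).
- eyes.read_camera(name): name is "side" or "top" or "wrist"; returns a dict with "img" (420x560x3 uint8, red, green, blue), "K" (3x3 intrinsics, pixels), "extrinsics" (4x4, takes a point from world to camera coordinates). Camera axes: x right, y down, z forward; pixel columns grow to the right and rows downward; lengths in m; the calibration is good to about 2 mm. A picture is of the moment at which its call begins. There is no depth.
- ctrl.finish_job(): hands the job in, once; it reports no verdict.
The state is a dict: "time": time; "q": joint angles; "joint_vel": joint speeds; "joint_efforts": joint torques, N m; "tool_pos": TCP position; "eef_rot": TCP orientation; "ft_force": force on the tool from outside, world axes, zero at the start; "torque": the same for the moment, N m; "finger_gap": finger opening in m.
Only numpy, scipy, OpenCV 4.12 (cv2) and the standard library are available. Lean on these libraries where they do the work, as an engineer would, in place of code of your own. Each camera call takes 0.05 s, during which the arm holds its last target.

### The job

The aluminium pump cover lies skewed on the blue assembly fixture, half on the loading ledge and half on the tips of the two brass locating pins. Nudge it across with the fingertips, without picking it up, until both its holes drop over the two pins and it lies flat and fully down on the dark steel seat inside the yellow outline, then move clear. Leave the bearing, the socket, the grease tin and the screwdriver where they are.

Things in the scene. Friction and masses are not known exactly. Their poses are not given: they have to be found in the camera images.
- fixture: Fixed fixture. Origin: centre of its underside, on the bench; x from ledge to seat (roughly away from the robot), y left, z up. In mm: blue ledge x -105 to -20, top 40 above the bench; dark seat x -20 to 125, top 33, a 7 mm step down at the yellow stripe; both y -75 to 75, no walls. Pins at x 60, y +-35. Yellow lines painted on the seat frame the seated cover 1 to 2 mm off its edges.
- pin_left (a point): Foot of the left (fixture's +y) brass pin, at the seat surface. The pin is 12 mm in diameter for its lower 3 mm, then a cone narrowing to a flat tip 7 mm in diameter, 7 mm above the seat and level with the ledge.
- pin_right (a point): The same for the right (own -y) pin, 70 mm from the left one.
- cover: Loose flat aluminium pump cover, 120 (own x) x 110 (own y) x 12 mm, about 0.4 kg. Origin: centre of its underside, z up. Through holes in mm: two of 15 diameter for the pins at x 18, y +-35; a bore of 35 at x -15, y 0. Starts level on ledge and pin tips, 24 to 36 mm short of its seat along the fixture's x, up to 12 mm to a side, turned up to 0.1 rad.
- seat_mid (a point): Where the cover's origin lies when it is seated (fixture x 42, y 0, z 33 mm), axes of the fixture; the cover's yaw then equals the fixture's. Its rear edge is then 2 mm past the step and its top 5 mm above the ledge. With the holes within about 3 mm of the pins it begins to sink and the cones centre it; seated it has 1.5 mm of play each way.
- hole_left (a point): Centre of the cover's left (own +y) pin hole, at its underside.
- hole_right (a point): Centre of the cover's right (own -y) pin hole, at its underside.
- bearing: Bystander: loose steel bearing ring lying flat on the bench beside the fixture, 52 mm outside diameter, 26 mm bore, 16 mm high. Origin: centre of its underside.
- socket: Bystander: loose steel wrench socket standing upright on the bench beside the fixture, 26 to 32 mm in diameter, 62 mm high. Origin: centre of its underside.
- tin: Bystander: loose red grease tin standing on the bench beside the fixture, 60 mm in diameter, 58 mm high. Origin: centre of its underside.
- screwdriver: Bystander: loose screwdriver with an orange handle lying on the bench beyond the fixture, 180 mm long along its own x. Origin: on its underside.
There are look-alikes about, which are no part of the job. There is more than one size of the cover; the job needs the middle-sized.

How it is judged:
By the outcome, as a careful person would: the job done as asked, in the order asked, and still so for the second after the job is handed in, with the robot touching nothing.
It also fails if it takes over 58 s, if anything falls off the work surface, if the arm or the gripper's body presses on something with over 40 N, if the wrist force passes 120 N, or if a joint passes its speed limit or range.

## Working session

There is one attempt and no reset: what is moved stays moved. The work goes in short steps, Python scripts to look and compute and a tool call to move; the robot and the scene stay as the last step left them, time stands still between calls to the robot, and variables do not carry over. Pictures are saved under pics/ and viewed, and the job is handed in when it is done.

Besides the shell and the picture viewer there is one more tool, called after "Call:" by a JSON object that holds its "fn" and its "kwargs". step_arm: Moves the arm, as the interface text tells. Its arguments: {"type":"object","properties":{"steps":{"type":"array"}},"required":["steps"]}

```bash
mkdir -p pics; cat > h.py <<'E'
import numpy as np, cv2
from workcell import sensors, eyes, ctrl
def snap(n,f):
    c=eyes.read_camera(n); cv2.imwrite('pics/'+f,c['img'][:,:,::-1]); np.savez('pics/'+f+'.npz',K=c['K'],E=c['extrinsics'],img=c['img']); return c
def ray(f,u,v,z):
    d=np.load('pics/'+f+'.npz');K,E=d['K'],d['E'];R,t=E[:3,:3],E[:3,3]
    o=-R.T@t; r=R.T@np.linalg.inv(K)@np.array([u,v,1.]); return o+r*(z-o[2])/r[2]
def proj(f,P):
    d=np.load('pics/'+f+'.npz');K,E=d['K'],d['E'];p=np.atleast_2d(P)@E[:3,:3].T+E[:3,3];p=p@K.T;return p[:,:2]/p[:,2:]
def crop(f,x0,y0,x1,y1,s,g):
    i=cv2.imread('pics/'+f)[y0:y1,x0:x1]; cv2.imwrite('pics/'+g,cv2.resize(i,None,fx=s,fy=s,interpolation=cv2.INTER_CUBIC))
E
python3 - <<'E'
from h import *
for n in ['top','side','wrist']:
    c=snap(n,n+'0.png'); E=c['extrinsics']; print(n,c['K'].round(1).tolist(),(-E[:3,:3].T@E[:3,3]).round(3))
s=sensors.read_state();print(s)
E
```

```text
top [[391.3, 0.0, 275.4], [0.0, 391.3, 210.5], [0.0, 0.0, 1.0]] [0.501 0.027 0.788]
side [[469.3, 0.0, 277.1], [0.0, 469.3, 217.9], [0.0, 0.0, 1.0]] [0.323 0.822 0.726]
wrist [[307.2, 0.0, 282.4], [0.0, 307.2, 211.8], [0.0, 0.0, 1.0]] [0.092 0.622 0.374]
{'time': 0.15, 'q': array([ 1.21148548e+00,  4.94054470e-01,  1.34596980e+00, -2.24040937e-05,
        1.30249606e+00, -9.55088863e-02]), 'joint_vel': array([-0.00031847, -0.00271684, -0.00205792, -0.00100548, -0.00028513,
        0.00074083]), 'joint_efforts': array([ 3.86666770e-04, -8.82542181e+01, -3.84059179e+01, -5.33794594e-05,
        6.97702373e-03,  7.06784093e-06]), 'tool_pos': array([0.16288537, 0.6031245 , 0.23083495]), 'eef_rot': array([ 1.31515882e-01,  9.91313955e-01, -4.54330139e-04, -9.40525474e-05]), 'ft_force': array([-0.08269459,  0.09491375, -0.17010216]), 'torque': array([-0.05286263, -0.04837635, -0.03713664]), 'finger_gap': 0.0852840185133801}
```

View pics/top0.png

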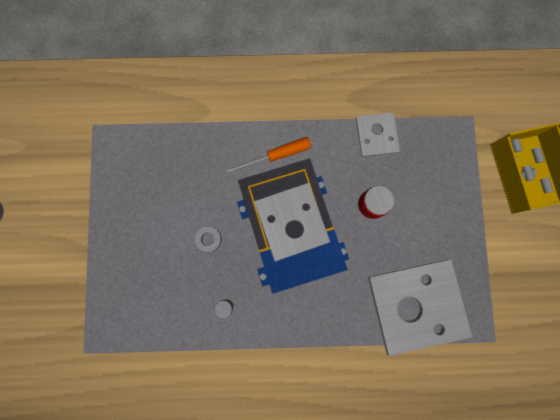

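View pics/side0.png

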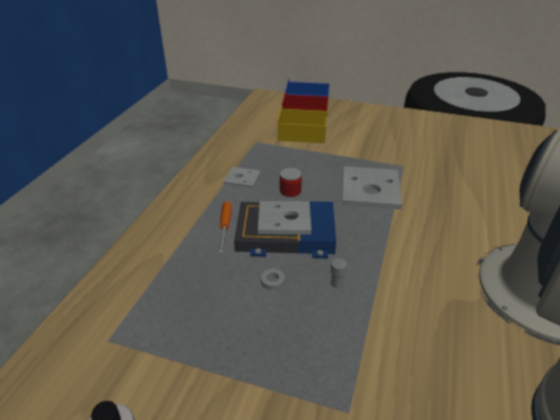

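View pics/wrist0.png

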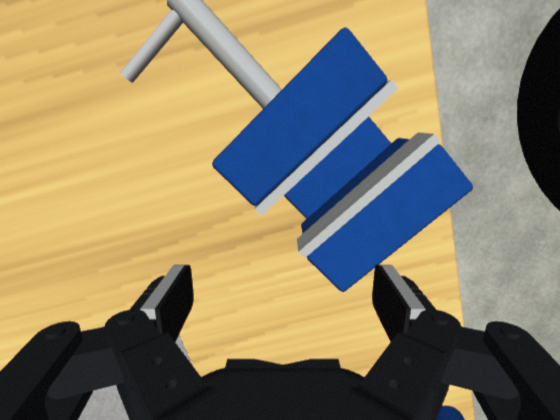

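Three covers show in the top view: a small one on the bench at (378,134), a large one at (420,307), and the middle-sized one on the blue fixture at (292,222). The one on the fixture fits the description. I'll confirm it enlarged.

```bash
python3 - <<'E'
from h import *
crop('top0.png',225,125,365,300,3.4*1,'c0.png')
crop('side0.png',220,185,350,270,6,'c1.png')
E
```

```text
(no output)
```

View pics/c0.png

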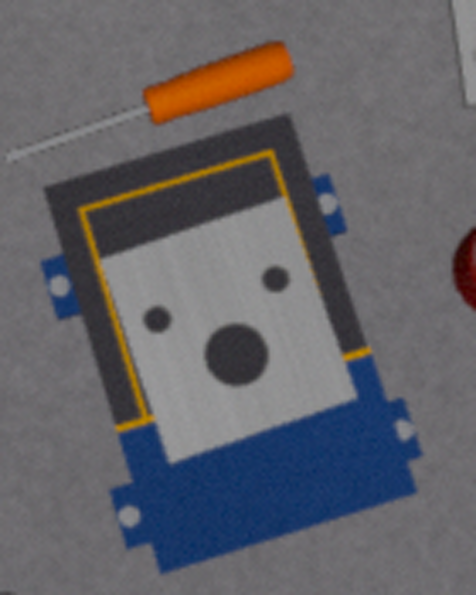

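View pics/c1.png

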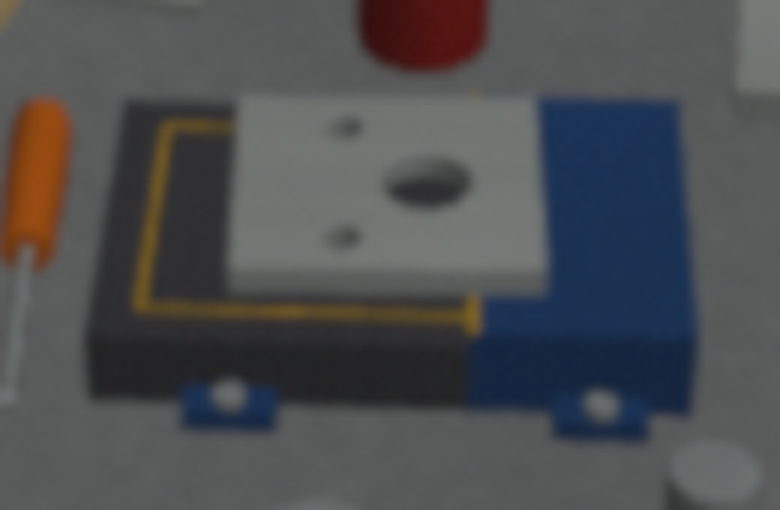

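The crop shows the mid-sized cover. In crop pixels its corners are (99,260), (285,197), (357,398) and (170,464), its pin holes (157,319) and (276,279), and its bore (237,354). The fixture's far corners are (45,186) and (291,115), and its rear ledge corners are (162,573) and (416,492).

```bash
cat >> h.py <<'E'
from scipy.optimize import least_squares
def fit(f,local,px,z0,w=None,g=(0.5,0.03,0.3)):
    L=np.array(local)/1000.; px=np.array(px,float)
    def W(p):
        c,s=np.cos(p[2]),np.sin(p[2]); return np.c_[p[0]+c*L[:,0]-s*L[:,1],p[1]+s*L[:,0]+c*L[:,1],z0+L[:,2]]
    r=least_squares(lambda p:(proj(f,W(p))-px).ravel(),g); return r.x,(proj(f,W(r.x))-px).round(2)
def rel(F,C):
    c,s=np.cos(F[2]),np.sin(F[2]);d=C[:2]-F[:2];return 1000*np.array([c*d[0]+s*d[1],-s*d[0]+c*d[1]]),C[2]-F[2]
FIXL=[[125,75,33],[125,-75,33],[-105,75,40],[-105,-75,40]]
COVL=[[60,55,12],[60,-55,12],[-60,-55,12],[-60,55,12],[18,35,12],[18,-35,12],[-15,0,12]]
E
python3 - <<'E'
from h import *
k=lambda a,x0,y0,s:[[(u+.5)/s+x0-.5,(v+.5)/s+y0-.5] for u,v in a]
F,r=fit('top0.png',FIXL,k([(45,186),(291,115),(162,573),(416,492)],225,125,3.4),0);print('F',F.round(4),r.tolist())
C,r=fit('top0.png',COVL,k([(99,260),(285,197),(357,398),(170,464),(157,319),(276,279),(237,354)],225,125,3.4),.040);print('C',C.round(4),r.tolist())
print(rel(F,C))
F2,r=fit('side0.png',FIXL[:1]+FIXL[2:]+[[-20,75,40]],k([(88,342),(694,336),(680,101),(474,333)],220,185,6),0);print('F2',F2.round(4),r.tolist())
C2,r=fit('side0.png',COVL,k([(227,268),(238,97),(538,97),(548,273),(343,237),(347,127),(428,182)],220,185,6),.040);print('C2',C2.round(4),r.tolist())
print(rel(F2,C2))
E
```

```text
F [ 0.5676 -0.0116  0.2725] [[-0.17, 0.0], [0.02, -0.77], [-0.47, 0.29], [0.63, 0.39]]
C [ 0.5801 -0.0084  0.3083] [[0.14, 0.01], [-0.23, 0.05], [0.16, 0.13], [-0.14, 0.03], [0.19, -0.05], [-0.02, -0.23], [-0.11, 0.05]]
(array([12.85781421, -0.20652477]), np.float64(0.03574848180485313))
F2 [ 0.5673 -0.0077  0.284 ] [[-0.76, -0.41], [1.32, 0.4], [-0.27, -0.39], [-0.33, 0.09]]
C2 [ 0.5796 -0.005   0.3029] [[0.21, 0.28], [0.56, -0.14], [-0.05, 0.23], [0.14, -0.11], [-0.29, -0.01], [-0.47, -0.08], [-0.09, -0.16]]
(array([12.61412765, -0.82869335]), np.float64(0.018929463724529527))
```

Call:
{"fn": "step_arm", "kwargs": {"steps": [{"tx": 4,"ty": -5.6,"tz": 0.8,"az": 1.2,"jaw": 0},{"tx": 8,"ty": -11,"tz": 0.8,"az": 2.4,"jaw": 0},{"tx": 12,"ty": -16.6,"tz": 0.8,"az": 3.6,"jaw": 0},{"tx": 16.4,"ty": -24.2,"tz": 0.8,"az": 5.2,"jaw": 0},{"tx": 16.4,"ty": -24.2,"tz": 0.8,"az": 5.2,"jaw": 0},{"tx": 16.4,"ty": -24.2,"tz": 0.8,"az": 5.2,"jaw": 0},{"tx": 16.4,"ty": -24.2,"tz": 0.8,"az": 5.2,"jaw": 0},{"tx": 16.4,"ty": -24.2,"tz": 0.8,"az": 5.2,"jaw": 0},{"tx": 16.4,"ty": -24.2,"tz": 0.8,"az": 5.2,"jaw": 0},{"tx": 16.4,"ty": -24.2,"tz": 0.8,"az": 5.2,"jaw": 0},{"tx": 16.4,"ty": -24.2,"tz": 0.8,"az": 5.2,"jaw": 0},{"tx": 16.4,"ty": -24.2,"tz": 0.8,"az": 5.2,"jaw": 0},{"tx": 16.4,"ty": -24.2,"tz": 0.8,"az": 5.2,"jaw": 0},{"tx": 16.4,"ty": -24.2,"tz": 0.8,"az": 5.2,"jaw": 0}]}}

```text
validation failed for argument at $.st...
```

```bash
python3 - <<'E'
from h import *
c=snap('wrist','w1.png');E=c['extrinsics'];print((-E[:3,:3].T@E[:3,3]).round(3),E[2,:3])
s=sensors.read_state();print(s['time'],s['tool_pos'],s['eef_rot'])
E
```

```text
[0.092 0.622 0.374] [ 0.27964676 -0.0760685  -0.95708478]
0.2 [0.16288732 0.60318575 0.23093847] [ 1.31504299e-01  9.91315533e-01 -3.52636949e-04 -9.21521354e-05]
```

View pics/w1.png

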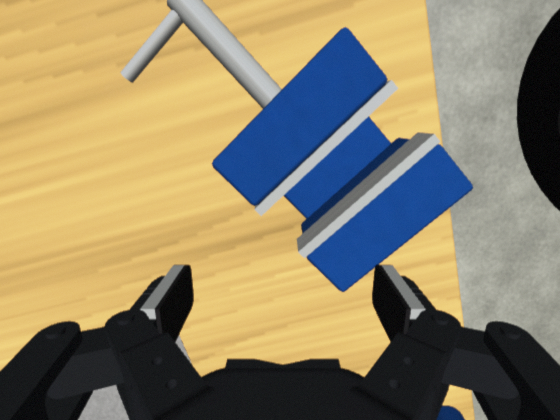

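The call was refused, so nothing moved. I'll retry with every key given.

Call:
{"fn": "step_arm", "kwargs": {"steps": [{"tx": 4,"ty": -5.6,"tz": 0.8,"ax": 0,"ay": 0,"az": 1.2,"jaw": 0}]}}

```text
time: 0.32
tool_pos: [0.1981, 0.5541, 0.2377]
eef_rot: [0.067, 0.998, 0.0, -0.0]
ft_force: [3.1, -0.4, -0.2]
finger_gap: 0.0854
```

Call:
{"fn": "step_arm", "kwargs": {"steps": [{"tx": 15,"ty": -22.2,"tz": 0.5,"ax": 0,"ay": 0,"az": 3.9,"jaw": 0},{"tx": 15,"ty": -22.2,"tz": 0.5,"ax": 0,"ay": 0,"az": 3.9,"jaw": 0},{"tx": 15,"ty": -22.2,"tz": 0.5,"ax": 0,"ay": 0,"az": 3.9,"jaw": 0},{"tx": 15,"ty": -22.2,"tz": 0.5,"ax": 0,"ay": 0,"az": 3.9,"jaw": 0},{"tx": 15,"ty": -22.2,"tz": 0.5,"ax": 0,"ay": 0,"az": 3.9,"jaw": 0},{"tx": 15,"ty": -22.2,"tz": 0.5,"ax": 0,"ay": 0,"az": 3.9,"jaw": 0},{"tx": 15,"ty": -22.2,"tz": 0.5,"ax": 0,"ay": 0,"az": 3.9,"jaw": 0},{"tx": 15,"ty": -22.2,"tz": 0.5,"ax": 0,"ay": 0,"az": 3.9,"jaw": 0},{"tx": 15,"ty": -22.2,"tz": 0.5,"ax": 0,"ay": 0,"az": 3.9,"jaw": 0},{"tx": 15,"ty": -22.2,"tz": 0.5,"ax": 0,"ay": 0,"az": 3.9,"jaw": 0},{"tx": 15,"ty": -22.2,"tz": 0.5,"ax": 0,"ay": 0,"az": 3.9,"jaw": 0},{"tx": 15,"ty": -22.2,"tz": 0.5,"ax": 0,"ay": 0,"az": 3.9,"jaw": 0}]}}

```text
time: 1.82
tool_pos: [0.5758, -0.0054, 0.2506]
eef_rot: [-0.133, 0.991, -0.0, 0.0]
ft_force: [-0.3, 0.1, -0.1]
finger_gap: 0.0855
```

```bash
python3 - <<'E'
from h import *
c=snap('wrist','w2.png');E=c['extrinsics'];print((-E[:3,:3].T@E[:3,3]).round(3),E[2,:3])
s=sensors.read_state();print(s['time'],s['tool_pos'],s['eef_rot'])
E
```

```text
[ 0.504 -0.025  0.394] [ 0.28030825  0.07581664 -0.95691124]
1.875 [ 0.57450157 -0.00355401  0.25054913] [-1.33483098e-01  9.91051060e-01  7.28263250e-05 -2.31198769e-04]
```

View pics/w2.png

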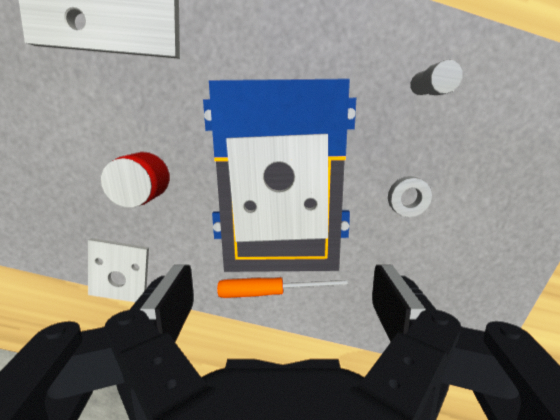

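The wrist view shows the whole fixture: ledge at the top (209–349, 80), cover at (228–328, 135–242), and yellow frame at (235–328, 258).

```bash
python3 - <<'E'
from h import *
crop('w2.png',200,70,360,170,5,'c2.png')
crop('w2.png',200,175,360,275,5,'c3.png')
E
```

```text
(no output)
```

View pics/c2.png

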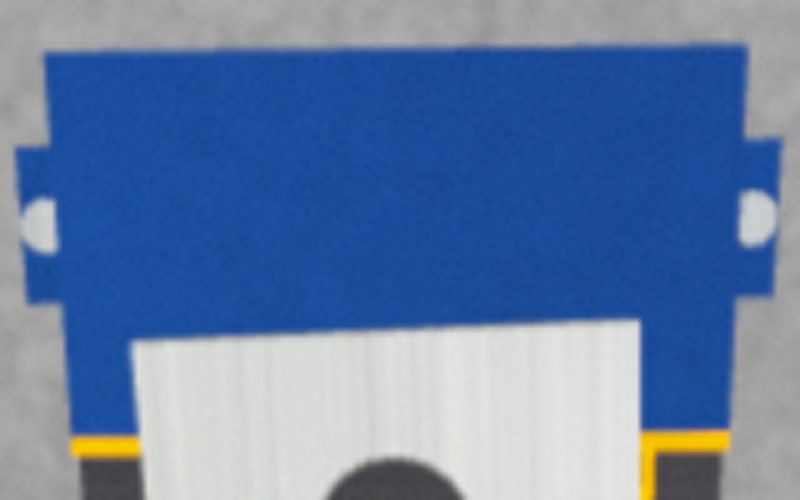

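View pics/c3.png

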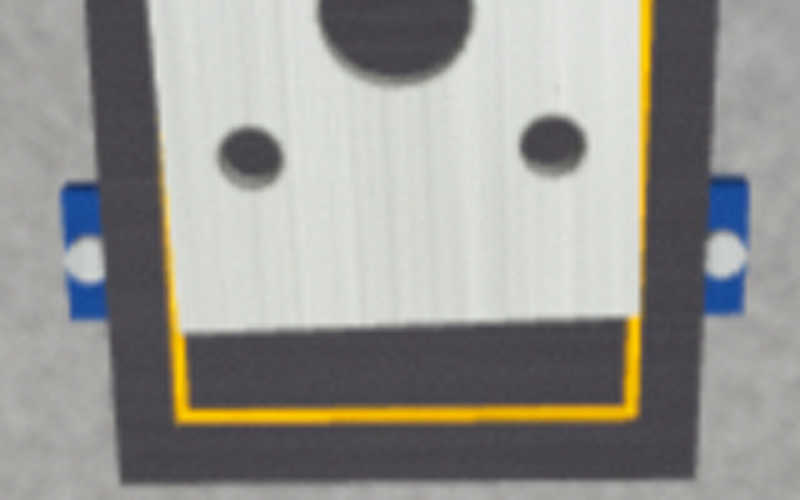

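```bash
python3 - <<'E'
from h import *
k=lambda a,x0,y0,s:[[(u+.5)/s+x0-.5,(v+.5)/s+y0-.5] for u,v in a]
f='w2.png'
F,r=fit(f,[[-105,-75,40],[-105,75,40],[-20,-75,40],[-20,75,40],[125,-75,33],[125,75,33]],k([(45,53),(747,45),(71,437),(730,432)],200,70,5)+k([(121,483),(695,476)],200,175,5),0);print('F',F.round(4),r.tolist())
C,r=fit(f,[[-60,-55,12],[-60,55,12],[60,-55,12],[60,55,12],[18,-35,12],[18,35,12],[-15,0,12]],k([(131,340),(639,320)],200,70,5)+k([(183,333),(640,317),(251,157),(553,146)],200,175,5)+[[279.2,176.7]],.04);print('C',C.round(4),r.tolist())
print(rel(F,C))
E
```

```text
F [ 0.5667 -0.0112  0.2764] [[-0.4, -1.44], [0.31, -1.39], [0.36, 2.19], [-0.25, 1.87], [-0.2, -0.67], [0.19, -0.28]]
C [ 0.5804 -0.0081  0.3087] [[0.33, 0.37], [0.34, -0.05], [-0.5, -0.39], [0.09, -0.8], [0.01, 0.4], [0.15, 0.15], [-0.47, 0.22]]
(array([14.01671798, -0.73872446]), np.float64(0.03225796466949754))
```

Call:
{"fn": "step_arm", "kwargs": {"steps": [{"tx": -1.8,"ty": -0.6,"tz": -1,"ax": 0,"ay": 0,"az": 0.08,"jaw": 0},{"tx": -3.57,"ty": -1.22,"tz": -2.5,"ax": 0,"ay": 0,"az": 0.08,"jaw": 0},{"tx": -3.57,"ty": -1.22,"tz": -4.5,"ax": 0,"ay": 0,"az": 0.08,"jaw": 0},{"tx": -3.57,"ty": -1.22,"tz": -6,"ax": 0,"ay": 0,"az": 0.08,"jaw": 0},{"tx": -3.57,"ty": -1.22,"tz": -7.2,"ax": 0,"ay": 0,"az": 0.08,"jaw": 0},{"tx": -3.57,"ty": -1.22,"tz": -7.8,"ax": 0,"ay": 0,"az": 0.08,"jaw": 0},{"tx": -3.57,"ty": -1.22,"tz": -8,"ax": 0,"ay": 0,"az": 0.08,"jaw": 0},{"tx": -3.57,"ty": -1.22,"tz": -8,"ax": 0,"ay": 0,"az": 0.08,"jaw": 0},{"tx": -3.57,"ty": -1.22,"tz": -8,"ax": 0,"ay": 0,"az": 0.08,"jaw": 0}]}}

```text
time: 3.0
tool_pos: [0.4851, -0.0325, 0.0517]
eef_rot: [-0.139, 0.99, -0.0, 0.001]
ft_force: [0.3, 0.8, -1.0]
finger_gap: 0.0853
```

```bash
python3 - <<'E'
from h import *
snap('side','s3.png');snap('wrist','w3.png')
s=sensors.read_state();print(s['time'],s['tool_pos'],s['eef_rot'],s['ft_force'])
crop('s3.png',210,120,370,240,5,'c4.png')
E
```

```text
3.1 [ 0.48509837 -0.03260315  0.05160462] [-1.38908742e-01  9.90305042e-01 -1.67804098e-04  5.07230291e-04] [ 0.37247985  0.04349811 -0.06083527]
```

View pics/c4.png

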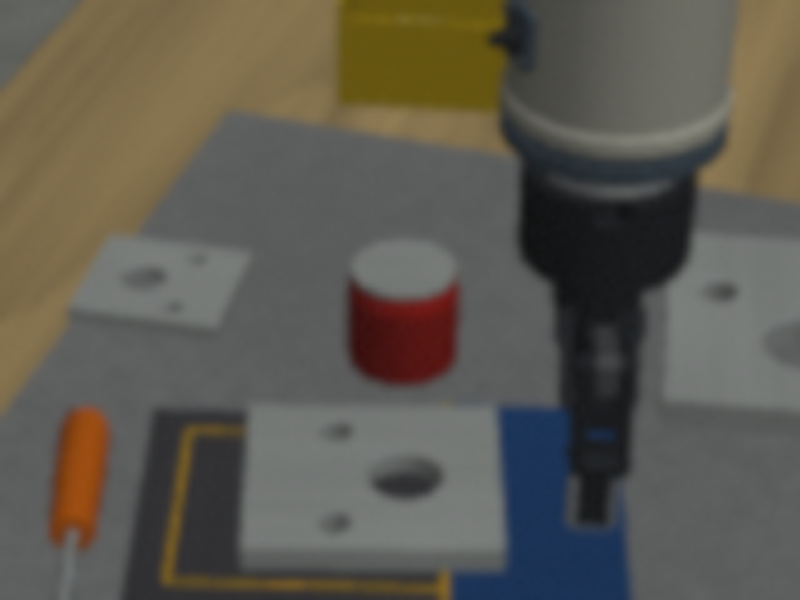

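View pics/w3.png

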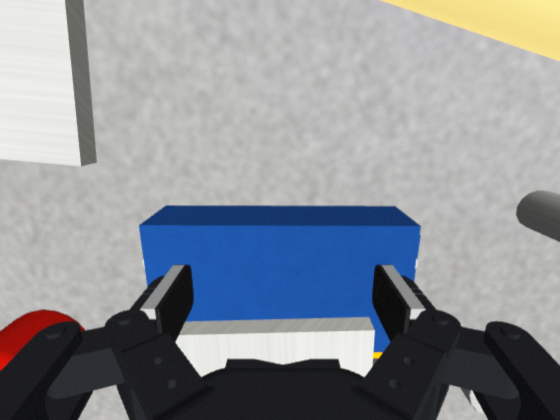

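The wrist view shows the ledge straight across, with the two fingertips at about (188,270) and (378,270), clear behind the cover's rear edge at about row 320. In the side view the near fingertip's bottom is at crop (590,525).

```bash
python3 - <<'E'
from h import *
a=.2788;p=np.array([.4851,-.0326])
for d in(.043,.05,.057):
  for x in(-.011,.011):
    q=p+d*np.array([-np.sin(a),np.cos(a)])+x*np.array([np.cos(a),np.sin(a)])
    for z in(.0516,.0646): 
        u=proj('s3.png',[[*q,z]])[0]; print(d,x,z,((u-[210,120])*5).round(0))
E
```

```text
0.043 -0.011 0.0516 [612. 537.]
0.043 -0.011 0.0646 [614. 515.]
0.043 0.011 0.0516 [563. 536.]
0.043 0.011 0.0646 [564. 514.]
0.05 -0.011 0.0516 [612. 547.]
0.05 -0.011 0.0646 [614. 525.]
0.05 0.011 0.0516 [563. 546.]
0.05 0.011 0.0646 [565. 524.]
0.057 -0.011 0.0516 [613. 557.]
0.057 -0.011 0.0646 [615. 535.]
0.057 0.011 0.0516 [564. 556.]
0.057 0.011 0.0646 [566. 534.]
```

The tip height of TCP + 13 mm is confirmed. Next I'll lower to just above the ledge.

Call:
{"fn": "step_arm", "kwargs": {"steps": [{"tx": 0,"ty": 0,"tz": -0.4,"ax": 0,"ay": 0,"az": 0,"jaw": 0},{"tx": 0,"ty": 0,"tz": -0.7,"ax": 0,"ay": 0,"az": 0,"jaw": 0},{"tx": 0,"ty": 0,"tz": -0.85,"ax": 0,"ay": 0,"az": 0,"jaw": 0},{"tx": 0,"ty": 0,"tz": -0.85,"ax": 0,"ay": 0,"az": 0,"jaw": 0}]}}

```text
time: 3.6
tool_pos: [0.4846, -0.0326, 0.0293]
eef_rot: [-0.139, 0.99, 0.0, -0.0]
ft_force: [0.7, 0.5, 0.8]
finger_gap: 0.0856
```

Call:
{"fn": "step_arm", "kwargs": {"steps": [{"tx": 0.3,"ty": 0.085,"tz": 0,"ax": 0,"ay": 0,"az": 0,"jaw": 0},{"tx": 0.6,"ty": 0.17,"tz": 0,"ax": 0,"ay": 0,"az": 0,"jaw": 0},{"tx": 0.8,"ty": 0.227,"tz": 0,"ax": 0,"ay": 0,"az": 0,"jaw": 0},{"tx": 0.95,"ty": 0.269,"tz": 0,"ax": 0,"ay": 0,"az": 0,"jaw": 0},{"tx": 1.1,"ty": 0.312,"tz": 0,"ax": 0,"ay": 0,"az": 0,"jaw": 0},{"tx": 1.25,"ty": 0.354,"tz": 0,"ax": 0,"ay": 0,"az": 0,"jaw": 0},{"tx": 1.4,"ty": 0.397,"tz": 0,"ax": 0,"ay": 0,"az": 0,"jaw": 0},{"tx": 1.5,"ty": 0.425,"tz": 0,"ax": 0,"ay": 0,"az": 0,"jaw": 0},{"tx": 1.6,"ty": 0.453,"tz": 0,"ax": 0,"ay": 0,"az": 0,"jaw": 0},{"tx": 1.6,"ty": 0.453,"tz": 0,"ax": 0,"ay": 0,"az": 0,"jaw": 0}]}}

```text
time: 4.85
tool_pos: [0.5252, -0.0213, 0.0298]
eef_rot: [-0.139, 0.99, -0.0, 0.0]
ft_force: [0.2, 1.2, 0.3]
finger_gap: 0.0853
```

```bash
python3 - <<'E'
from h import *
snap('side','s4.png');snap('wrist','w4.png');snap('top','t4.png')
s=sensors.read_state();print(s['time'],s['tool_pos'],s['eef_rot'],s['ft_force'])
crop('s4.png',215,165,345,255,6,'c5.png')
crop('t4.png',225,145,365,275,4.5,'c6.png')
E
```

```text
5.0 [ 0.52495331 -0.02135844  0.02979408] [-1.38840498e-01  9.90314738e-01 -3.86975958e-05  1.83814338e-04] [-0.74748027  0.04808796 -0.6581583 ]
```

View pics/c5.png

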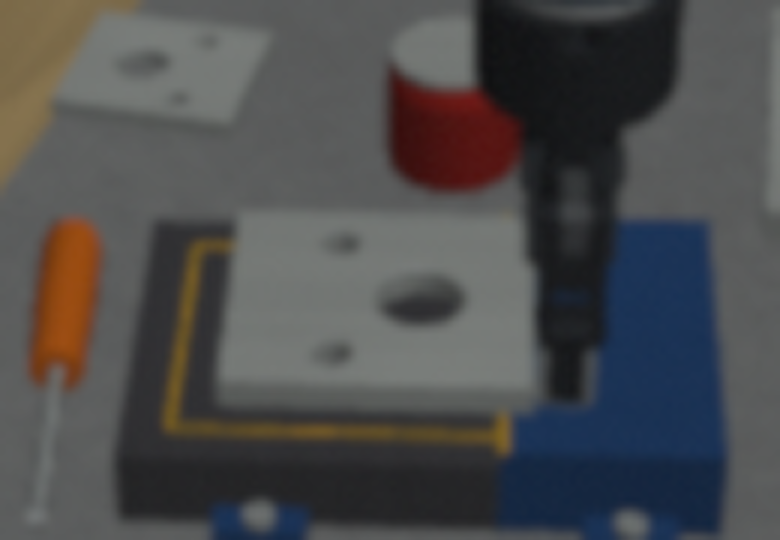

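View pics/c6.png

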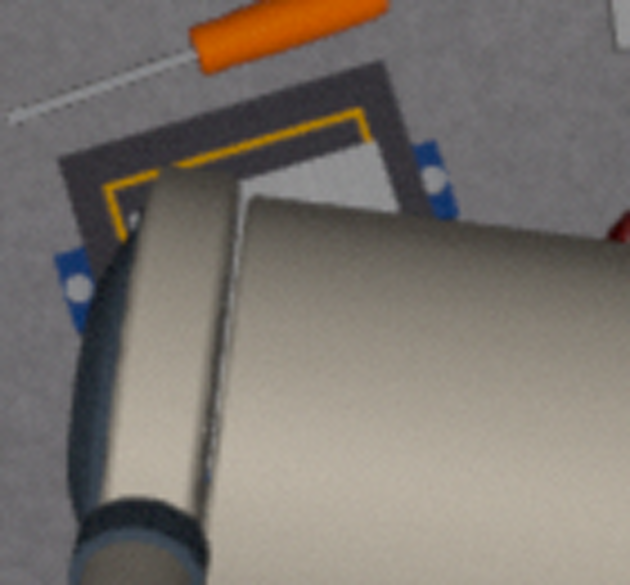

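View pics/w4.png

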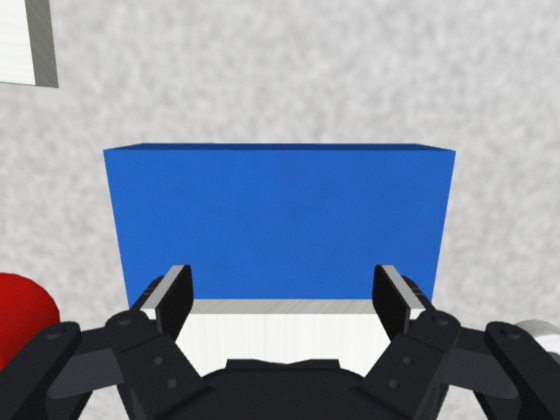

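```bash
python3 - <<'E'
from h import *
k=lambda a,x0,y0,s:[[(u+.5)/s+x0-.5,(v+.5)/s+y0-.5] for u,v in a]
C2,r=fit('s4.png',[COVL[i] for i in(0,1,3,4,5,6)],k([(217,383),(236,211),(540,386),(331,352),(343,243),(421,300)],215,165,6),.040);print('C2',C2.round(4),r.tolist())
for F in([.5673,-.0077,.284],[.567,-.0112,.276]):print(rel(np.array(F),C2))
C0=np.array([.5796,-.005,.3029]);print('moved',rel(np.array([C0[0],C0[1],.276]),C2), rel(np.array([.567,-.0112,.276]),np.array([.5250,-.0214,.278])))
E
```

```text
C2 [ 0.5941 -0.0032  0.2906] [[0.28, 0.12], [0.35, 0.02], [-0.26, 0.49], [0.26, 0.01], [-0.58, -0.14], [-0.06, -0.5]]
(array([27.00224721, -3.14763353]), np.float64(0.006603780179693153))
(array([28.26899219,  0.3542662 ]), np.float64(0.014603780179693104))
moved (array([14.45630505, -2.1774672 ]), np.float64(0.014603780179693104)) (array([-43.19002723,   1.63142517]), np.float64(0.0020000000000000018))
```

Call:
{"fn": "step_arm", "kwargs": {"steps": [{"tx": 0.1,"ty": 0.028,"tz": 0,"ax": 0,"ay": 0,"az": 0,"jaw": 0},{"tx": 0.2,"ty": 0.057,"tz": 0,"ax": 0,"ay": 0,"az": 0,"jaw": 0},{"tx": 0.3,"ty": 0.085,"tz": 0,"ax": 0,"ay": 0,"az": 0,"jaw": 0},{"tx": 0.35,"ty": 0.1,"tz": 0,"ax": 0,"ay": 0,"az": 0,"jaw": 0},{"tx": 0.35,"ty": 0.1,"tz": 0,"ax": 0,"ay": 0,"az": 0,"jaw": 0},{"tx": 0,"ty": 0,"tz": 0,"ax": 0,"ay": 0,"az": 0,"jaw": 0},{"tx": -0.3,"ty": -0.085,"tz": 2,"ax": 0,"ay": 0,"az": 0,"jaw": 0},{"tx": 0,"ty": 0,"tz": 4,"ax": 0,"ay": 0,"az": 0,"jaw": 0},{"tx": 0,"ty": 0,"tz": 6,"ax": 0,"ay": 0,"az": 0,"jaw": 0},{"tx": 0.4,"ty": 0.11,"tz": 7,"ax": 0,"ay": 0,"az": 0,"jaw": 0},{"tx": 0.4,"ty": 0.11,"tz": 7,"ax": 0,"ay": 0,"az": 0,"jaw": 0},{"tx": 0.4,"ty": 0.11,"tz": 7,"ax": 0,"ay": 0,"az": 0,"jaw": 0}]}}

```text
time: 6.5
tool_pos: [0.534, -0.0186, 0.2039]
eef_rot: [-0.139, 0.99, 0.0, -0.001]
ft_force: [0.1, -0.5, -0.2]
finger_gap: 0.0856
```

```bash
python3 - <<'E'
from h import *
snap('wrist','w5.png')
s=sensors.read_state();print(s['time'],s['tool_pos'],s['eef_rot'],s['ft_force'])
crop('w5.png',180,60,380,210,4,'c7.png')
crop('w5.png',180,200,380,340,4,'c8.png')
E
```

```text
6.55 [ 0.53381086 -0.01856208  0.20366148] [-1.38848073e-01  9.90313245e-01  2.61789264e-04 -9.06303141e-04] [-0.98528241  0.37344444  0.0751994 ]
```

View pics/c7.png

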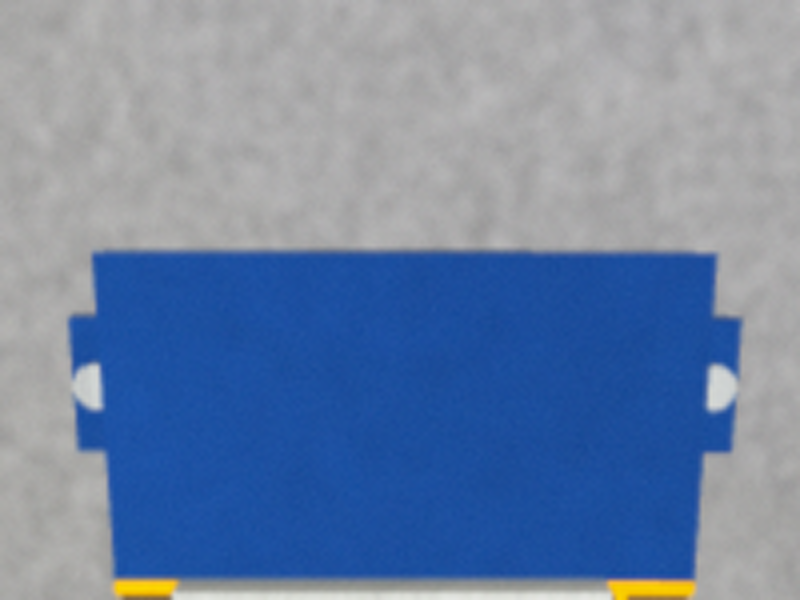

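View pics/c8.png

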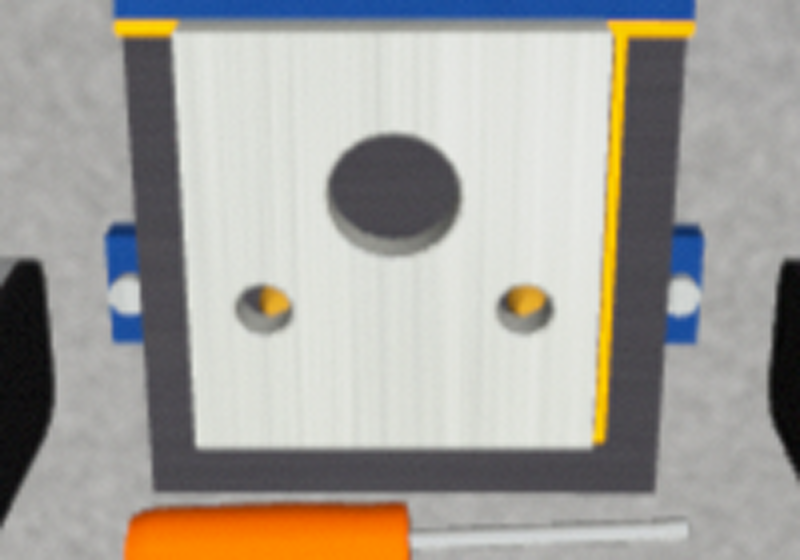

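```bash
python3 - <<'E'
from h import *
k=lambda a,x0,y0,s:[[(u+.5)/s+x0-.5,(v+.5)/s+y0-.5] for u,v in a]
f='w5.png'
F,r=fit(f,[[-105,-75,40],[-105,75,40],[-20,-75,40],[-20,75,40],[125,-75,33],[125,75,33]],k([(93,253),(717,253),(114,578),(695,578)],180,60,4)+k([(155,491),(655,491)],180,200,4),0);print('F',F.round(4),r.tolist())
for z in(.04,.033):
  C,r=fit(f,[[-60,-55,12],[-60,55,12],[60,-55,12],[60,55,12],[18,-35,12],[18,35,12],[-15,0,12]],k([(173,31),(611,30),(196,449),(594,448),(265,308),(526,308),(394,193)],180,200,4),z);print('C',C.round(4),r.tolist())
  print(rel(F,C))
E
```

```text
F [ 0.5665 -0.0112  0.2774] [[-0.28, -1.62], [0.09, -1.46], [0.53, 2.41], [-0.38, 2.53], [-0.1, -0.9], [0.17, -0.83]]
C [ 0.603  -0.0037  0.281 ] [[-0.16, -0.08], [0.43, -0.12], [0.43, -0.83], [-0.16, -0.83], [-0.24, 0.54], [-0.23, 0.37], [-0.07, 0.82]]
(array([37.17713164, -2.8081282 ]), np.float64(0.003617990680791494))
C [ 0.6062 -0.0029  0.281 ] [[1.18, 1.1], [-0.9, 1.06], [1.5, -2.04], [-1.25, -2.03], [0.49, 0.06], [-0.97, -0.1], [-0.07, 0.99]]
(array([40.43491053, -2.90770043]), np.float64(0.003619704213218722))
```

The cover is still up at z 0.040, at fixture x 37.2, y −2.8, yaw +0.004; both pins show in its holes, to the +y side. It needs +2.8 mm in y before the last 5 mm in x. I'll nudge it from its right side with the gripper turned 90°, after checking room near the tin.

```bash
python3 - <<'E'
from h import *
F=np.array([.5667,-.0112,.2764])
for uv in[(380,200),(378,187),(378,214),(366,200),(394,200)]:
    P=ray('top0.png',*uv,.058);print(P.round(3),rel(F,np.array([P[0],P[1],0]))[0].round(0))
s=sensors.read_state();print(s['q'])
c,sn=np.cos(.277),np.sin(.277)
t=F[:2]+np.array([c*.037+sn*.085,sn*.037-c*.085]);print(t, (t-s['tool_pos'][:2])/.025)
crop('top0.png',340,170,420,230,8,'c9.png')
E
```

```text
[ 0.616 -0.177  0.058] [   2. -173.]
[ 0.641 -0.174  0.058] [  27. -177.]
[ 0.589 -0.171  0.058] [ -22. -160.]
[ 0.617 -0.15   0.058] [  10. -147.]
[ 0.615 -0.203  0.058] [  -6. -198.]
[-1.46568639e-01  3.98273788e-01  1.60357707e+00 -9.68309620e-06
  1.14162849e+00 -1.99595730e+00]
[ 0.62553462 -0.08284138] [ 3.66895069 -2.57117215]
```

View pics/c9.png

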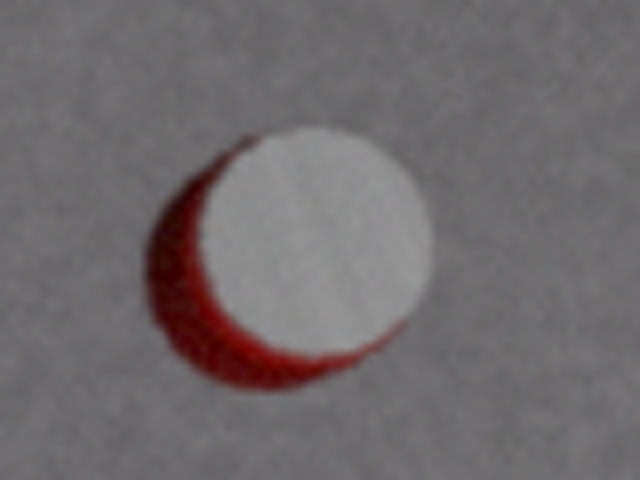

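Tin's nearest edge is at about fixture y −143, while the fingers stay within −96, so there's room. I'll turn −90° because of the q6 range, move beside the cover and lower.

Call:
{"fn": "step_arm", "kwargs": {"steps": [{"tx": 1,"ty": -0.7,"tz": 0,"ax": 0,"ay": 0,"az": -1.75,"jaw": 0},{"tx": 2,"ty": -1.4,"tz": 0,"ax": 0,"ay": 0,"az": -3.5,"jaw": 0},{"tx": 3,"ty": -2.1,"tz": 0,"ax": 0,"ay": 0,"az": -5.25,"jaw": 0},{"tx": 3.67,"ty": -2.57,"tz": 0,"ax": 0,"ay": 0,"az": -7,"jaw": 0},{"tx": 3.67,"ty": -2.57,"tz": 0,"ax": 0,"ay": 0,"az": -8.75,"jaw": 0},{"tx": 3.67,"ty": -2.57,"tz": 0,"ax": 0,"ay": 0,"az": -10.5,"jaw": 0},{"tx": 3.67,"ty": -2.57,"tz": 0,"ax": 0,"ay": 0,"az": -12.25,"jaw": 0},{"tx": 3.67,"ty": -2.57,"tz": -1,"ax": 0,"ay": 0,"az": -14,"jaw": 0},{"tx": 3.67,"ty": -2.57,"tz": -2.5,"ax": 0,"ay": 0,"az": -15,"jaw": 0},{"tx": 3.67,"ty": -2.57,"tz": -4,"ax": 0,"ay": 0,"az": -15,"jaw": 0},{"tx": 3.67,"ty": -2.57,"tz": -5.5,"ax": 0,"ay": 0,"az": -15,"jaw": 0},{"tx": 3.67,"ty": -2.57,"tz": -6.3,"ax": 0,"ay": 0,"az": -15,"jaw": 0},{"tx": 3.67,"ty": -2.57,"tz": -6.3,"ax": 0,"ay": 0,"az": -15,"jaw": 0},{"tx": 3.67,"ty": -2.57,"tz": -6.3,"ax": 0,"ay": 0,"az": -15,"jaw": 0}]}}

```text
time: 8.3
tool_pos: [0.6266, -0.0829, 0.0476]
eef_rot: [0.602, 0.798, 0.0, 0.0]
ft_force: [0.7, -0.3, 0.5]
finger_gap: 0.0852
```

```bash
python3 - <<'E'
from h import *
snap('wrist','w6.png');snap('side','s6.png')
s=sensors.read_state();print(s['time'],s['tool_pos'],s['eef_rot'],s['ft_force'])
q=s['eef_rot'];print('yaw x', 2*np.arctan2(q[1],q[0]))
print(rel(np.array([.5666,-.0112,.277]),np.array([*s['tool_pos'][:2],0]))[0])
crop('s6.png',215,120,345,240,5,'c10.png')
E
```

```text
8.4 [ 0.62700161 -0.08294955  0.04814339] [6.02058792e-01 7.98451489e-01 2.61220073e-04 6.02184860e-04] [ 0.23159257 -0.93013459  0.8652711 ]
yaw x 1.8494381474209787
[ 38.47767198 -85.53257098]
```

View pics/w6.png

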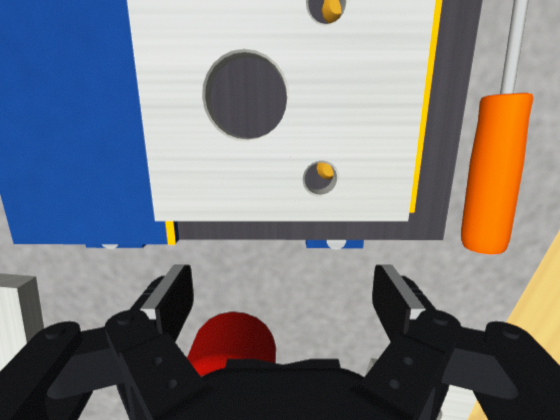

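View pics/c10.png

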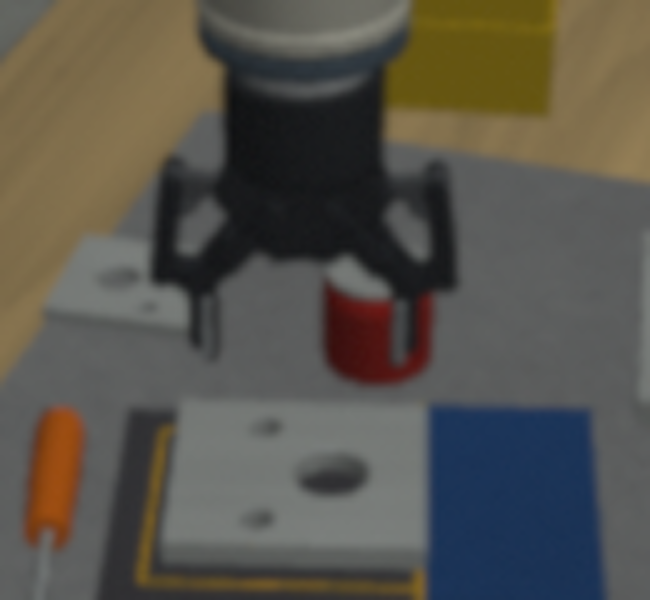

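The wrist camera now sees the cover and both pins in the holes at about (325,172) and (330,8), with the fingertips at row 270 below the cover's right edge (row 221). Next I lower and push +y about 19 mm, roughly 16 mm of it free travel.

Call:
{"fn": "step_arm", "kwargs": {"steps": [{"tx": 0,"ty": 0,"tz": -0.4,"ax": 0,"ay": 0,"az": 0,"jaw": 0},{"tx": -0.04,"ty": 0.15,"tz": -0.72,"ax": 0,"ay": 0,"az": 0,"jaw": 0},{"tx": -0.09,"ty": 0.3,"tz": -0.72,"ax": 0,"ay": 0,"az": 0,"jaw": 0},{"tx": -0.13,"ty": 0.45,"tz": -0.72,"ax": 0,"ay": 0,"az": 0,"jaw": 0},{"tx": -0.16,"ty": 0.57,"tz": -0.72,"ax": 0,"ay": 0,"az": 0,"jaw": 0},{"tx": -0.18,"ty": 0.64,"tz": -0.72,"ax": 0,"ay": 0,"az": 0,"jaw": 0},{"tx": -0.2,"ty": 0.7,"tz": -0.72,"ax": 0,"ay": 0,"az": 0,"jaw": 0},{"tx": -0.21,"ty": 0.74,"tz": -0.72,"ax": 0,"ay": 0,"az": 0,"jaw": 0},{"tx": -0.21,"ty": 0.74,"tz": -0.72,"ax": 0,"ay": 0,"az": 0,"jaw": 0}]}}

```text
time: 9.52
tool_pos: [0.6214, -0.0644, 0.0294]
eef_rot: [0.602, 0.798, 0.0, 0.0]
ft_force: [1.4, -2.2, 1.2]
finger_gap: 0.0857
```

```bash
python3 - <<'E'
from h import *
snap('wrist','w7.png')
s=sensors.read_state();print(s['time'],s['tool_pos'],s['eef_rot'],s['ft_force'])
print(rel(np.array([.5666,-.0112,.277]),np.array([*s['tool_pos'][:2],0]))[0])
E
```

```text
9.575 [ 0.6214208  -0.06435848  0.02932873] [6.02070951e-01 7.98442581e-01 6.49414538e-05 1.07447052e-04] [ 1.31747978 -0.87045826  1.28701682]
[ 38.19372287 -66.1239978 ]
```

View pics/w7.png

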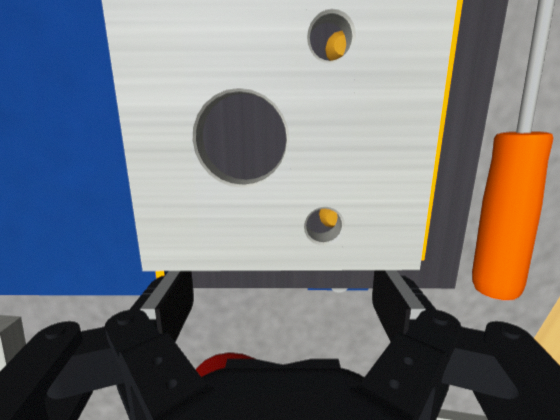

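```bash
python3 - <<'E'
from h import *
crop('w7.png',290,190,360,260,8,'c11.png')
crop('w7.png',295,0,365,70,8,'c12.png')
f='w7.png'
F=np.array([.5666,-.0112,.277])
c,s=np.cos(F[2]),np.sin(F[2])
for y in(-35,35):
  for nm,x,z in(('tip',60,.04),('foot',60,.033)):
    print(nm,y,proj(f,[[F[0]+(c*x-s*y)/1000,F[1]+(s*x+c*y)/1000,z]]).round(1))
E
```

```text
tip -35 [[331.  216.6]]
foot -35 [[328.7 212.1]]
tip 35 [[339.5  44.3]]
foot 35 [[336.4  48.3]]
```

View pics/c11.png

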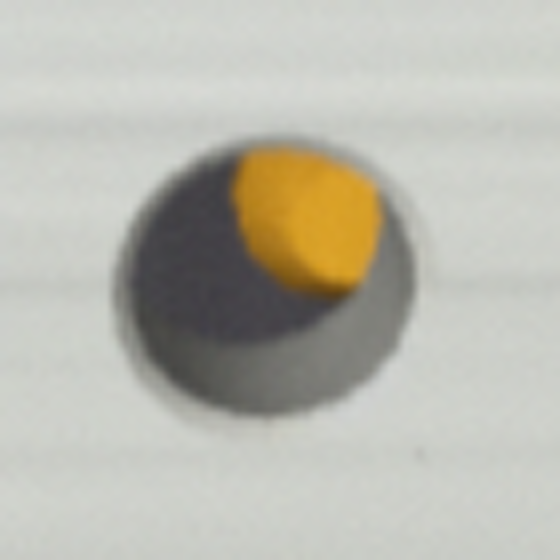

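View pics/c12.png

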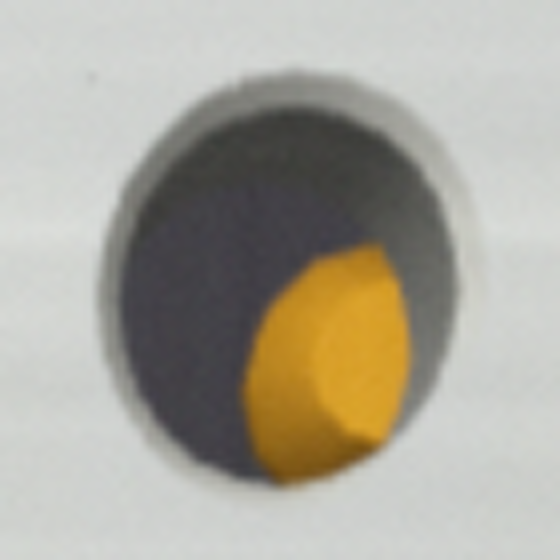

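```bash
python3 - <<'E'
from h import *
f='w7.png';F=np.array([.5666,-.0112,.277])
H=[rel(F,np.array([*ray(f,*p,.052)[:2],0]))[0] for p in[(323.2,224.2),(330.4,34.6)]]
print(H,H[1]-H[0])
C,r=fit(f,[[18,-35,12],[18,35,12],[-15,0,12],[-60,-55,12],[60,-55,12]],[(323.2,224.2),(330.4,34.6),(240,136),(142,270.5),(421,270.5)],.04);print(rel(F,C),r.tolist())
E
```

```text
[array([ 54.92276171, -34.48011975]), array([54.64569301, 35.51904211])] [-0.2770687  69.99916185]
(array([36.95663273,  0.27174528]), np.float64(0.005769106756329745)) [[0.55, 0.33], [0.29, 0.46], [0.58, 2.36], [0.45, -1.62], [-2.06, -2.84]]
```

The cover is now at y ≈ +0.3, x ≈ 37, yaw ≈ 0.005, with about 5 mm left in x. I'll back off, return behind it and push.

Call:
{"fn": "step_arm", "kwargs": {"steps": [{"tx": 0.14,"ty": -0.48,"tz": 0,"ax": 0,"ay": 0,"az": 0,"jaw": 0},{"tx": 0.14,"ty": -0.48,"tz": 1.5,"ax": 0,"ay": 0,"az": 0,"jaw": 0},{"tx": 0.14,"ty": -0.48,"tz": 3.2,"ax": 0,"ay": 0,"az": 1.5,"jaw": 0},{"tx": -0.5,"ty": 0,"tz": 4,"ax": 0,"ay": 0,"az": 3.2,"jaw": 0},{"tx": -1.5,"ty": 0.5,"tz": 4,"ax": 0,"ay": 0,"az": 4.9,"jaw": 0},{"tx": -2.5,"ty": 0.9,"tz": 4,"ax": 0,"ay": 0,"az": 6.6,"jaw": 0},{"tx": -3.5,"ty": 1.2,"tz": 4,"ax": 0,"ay": 0,"az": 8.3,"jaw": 0},{"tx": -4.69,"ty": 1.42,"tz": 4,"ax": 0,"ay": 0,"az": 10,"jaw": 0},{"tx": -4.69,"ty": 1.42,"tz": 4,"ax": 0,"ay": 0,"az": 11.7,"jaw": 0},{"tx": -4.69,"ty": 1.42,"tz": 4,"ax": 0,"ay": 0,"az": 13.4,"jaw": 0},{"tx": -4.69,"ty": 1.42,"tz": 3.5,"ax": 0,"ay": 0,"az": 15,"jaw": 0},{"tx": -4.69,"ty": 1.42,"tz": 2,"ax": 0,"ay": 0,"az": 15,"jaw": 0},{"tx": -4.69,"ty": 1.42,"tz": 1,"ax": 0,"ay": 0,"az": 15,"jaw": 0},{"tx": -4.69,"ty": 1.42,"tz": 0.4,"ax": 0,"ay": 0,"az": 15,"jaw": 0},{"tx": -4.69,"ty": 1.42,"tz": 0.03,"ax": 0,"ay": 0,"az": 15,"jaw": 0},{"tx": -4.69,"ty": 1.42,"tz": 0.03,"ax": 0,"ay": 0,"az": 15,"jaw": 0},{"tx": -4.69,"ty": 1.42,"tz": 0.03,"ax": 0,"ay": 0,"az": 15,"jaw": 0}]}}

```text
time: 11.7
tool_pos: [0.5045, -0.0289, 0.0306]
eef_rot: [-0.139, 0.99, -0.0, 0.0]
ft_force: [0.6, 0.5, -0.4]
finger_gap: 0.0854
```

```bash
python3 - <<'E'
from h import *
s=sensors.read_state();print(s['time'],s['tool_pos'],s['eef_rot'],s['ft_force'])
q=s['eef_rot'];print('yaw',2*np.arctan2(q[1],q[0])-np.pi)
print(rel(np.array([.5666,-.0112,.277]),np.array([*s['tool_pos'][:2],0]))[0])
E
```

```text
11.7 [ 0.50448294 -0.02891101  0.03061034] [-1.38883267e-01  9.90308637e-01 -1.47556366e-04  4.69907487e-04] [ 0.58591175  0.45811492 -0.40804775]
yaw 0.2786673608876562
[-6.45926252e+01 -4.86405683e-02]
```

Call:
{"fn": "step_arm", "kwargs": {"steps": [{"tx": 0.4,"ty": 0.114,"tz": -0.03,"ax": 0,"ay": 0,"az": 0,"jaw": 0},{"tx": 0.8,"ty": 0.227,"tz": -0.03,"ax": 0,"ay": 0,"az": 0,"jaw": 0},{"tx": 1.05,"ty": 0.299,"tz": -0.03,"ax": 0,"ay": 0,"az": 0,"jaw": 0},{"tx": 1.15,"ty": 0.327,"tz": -0.03,"ax": 0,"ay": 0,"az": 0,"jaw": 0},{"tx": 1.2,"ty": 0.341,"tz": -0.03,"ax": 0,"ay": 0,"az": 0,"jaw": 0},{"tx": 1.25,"ty": 0.355,"tz": -0.03,"ax": 0,"ay": 0,"az": 0,"jaw": 0},{"tx": 1.29,"ty": 0.367,"tz": -0.03,"ax": 0,"ay": 0,"az": 0,"jaw": 0},{"tx": 1.33,"ty": 0.378,"tz": -0.03,"ax": 0,"ay": 0,"az": 0,"jaw": 0},{"tx": 1.33,"ty": 0.378,"tz": -0.03,"ax": 0,"ay": 0,"az": 0,"jaw": 0}]}}

```text
time: 12.82
tool_pos: [0.5376, -0.0194, 0.0293]
eef_rot: [-0.139, 0.99, -0.0, 0.0]
ft_force: [-0.2, 0.7, 0.7]
finger_gap: 0.0855
```

```bash
python3 - <<'E'
from h import *
snap('wrist','w8.png');snap('side','s8.png')
s=sensors.read_state();print(s['time'],s['tool_pos'],s['ft_force'])
print(rel(np.array([.5666,-.0112,.277]),np.array([*s['tool_pos'][:2],0]))[0])
crop('s8.png',215,165,345,255,6,'c13.png')
E
```

```text
12.925 [ 0.53743694 -0.01936227  0.0292585 ] [ 0.49995235 -0.5274321  -0.28017662]
[-30.28351553   0.12413684]
```

View pics/c13.png

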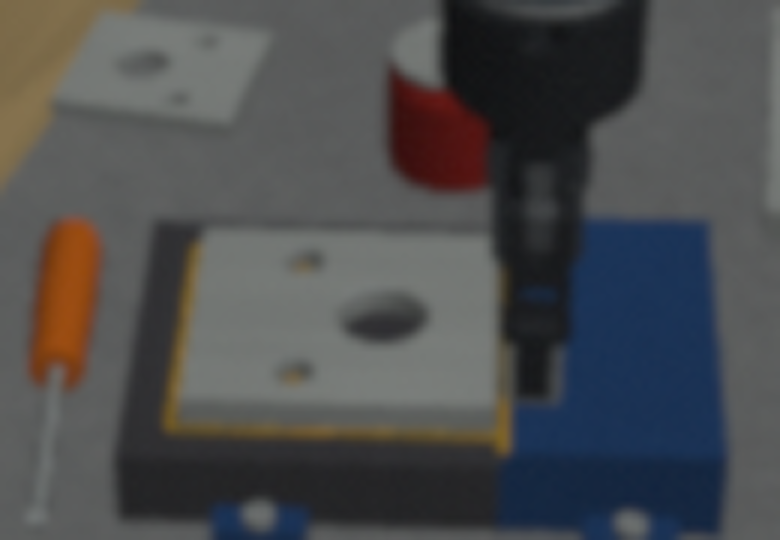

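View pics/w8.png

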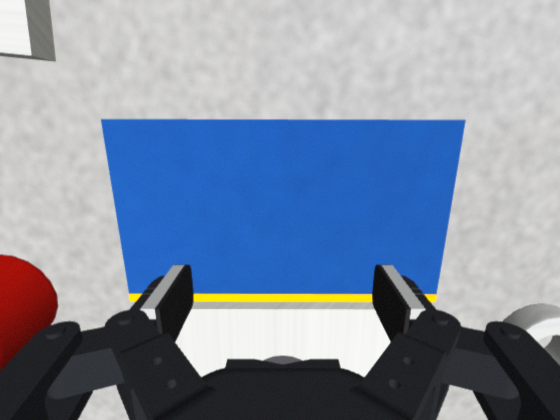

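It appears to have dropped: the yellow outline shows all round the cover in the side view, and the pins show in the holes at crop (295,372) and (306,261). I'll back off, rise and check from above.

Call:
{"fn": "step_arm", "kwargs": {"steps": [{"tx": -0.6,"ty": -0.17,"tz": 0,"ax": 0,"ay": 0,"az": 0,"jaw": 0},{"tx": -0.6,"ty": -0.17,"tz": 1,"ax": 0,"ay": 0,"az": 0,"jaw": 0},{"tx": -0.6,"ty": -0.17,"tz": 3,"ax": 0,"ay": 0,"az": 0,"jaw": 0},{"tx": -0.6,"ty": -0.17,"tz": 5,"ax": 0,"ay": 0,"az": 0,"jaw": 0},{"tx": 0,"ty": 0,"tz": 7,"ax": 0,"ay": 0,"az": 0,"jaw": 0},{"tx": 0,"ty": 0,"tz": 7,"ax": 0,"ay": 0,"az": 0,"jaw": 0},{"tx": 0,"ty": 0,"tz": 7,"ax": 0,"ay": 0,"az": 0,"jaw": 0}]}}

```text
time: 13.8
tool_pos: [0.5361, -0.0194, 0.2036]
eef_rot: [-0.139, 0.99, 0.0, -0.001]
ft_force: [-0.3, -0.5, -0.4]
finger_gap: 0.0856
```

```bash
python3 - <<'E'
from h import *
snap('wrist','w9.png');snap('side','s9.png')
s=sensors.read_state();print(s['time'],s['tool_pos'],s['ft_force'])
crop('w9.png',180,190,380,340,4,'c14.png')
crop('s9.png',215,185,345,265,6,'c15.png')
E
```

```text
13.9 [ 0.53590407 -0.01939725  0.20290473] [-0.52709544  0.14438281  0.21978381]
```

View pics/c14.png

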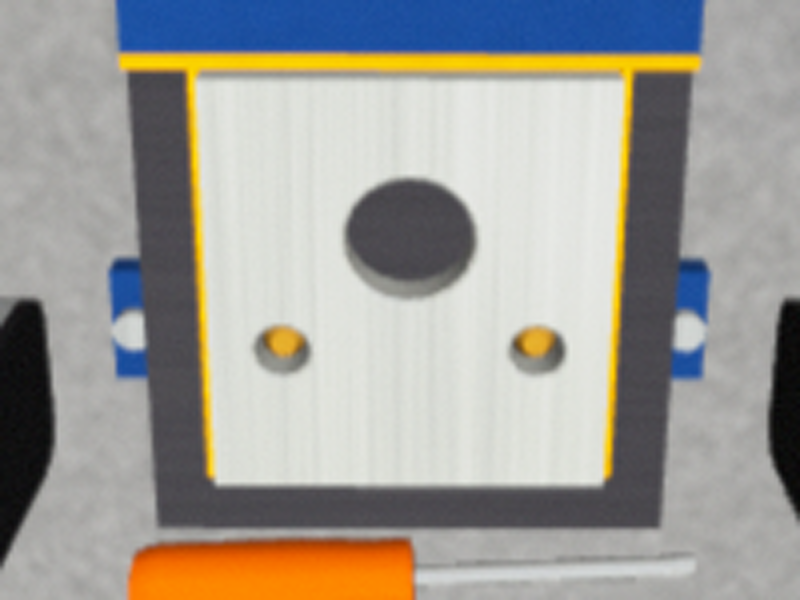

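View pics/c15.png

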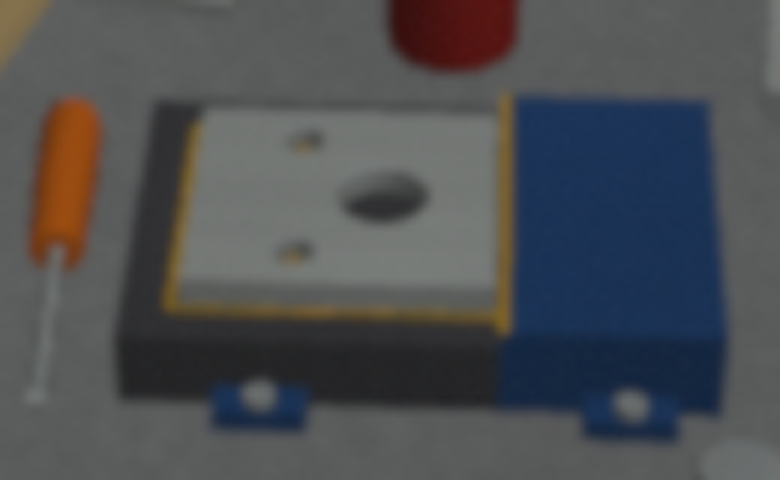

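It's framed evenly in the outline, with the pins centred in the holes at crop (284,342) and (537,342). As a numeric check I'll compare the reprojection residual at z = 33 and z = 40.

```bash
python3 - <<'E'
from h import *
k=lambda a,x0,y0,s:[[(u+.5)/s+x0-.5,(v+.5)/s+y0-.5] for u,v in a]
F=np.array([.5666,-.0112,.277])
for nm,f,px in(('wrist','w9.png',k([(215,486),(604,486),(623,75),(197,75),(282,349),(538,349),(410,237)],180,190,4)),
            ('side','s9.png',k([(180,282),(203,108),(498,116),(497,290),(295,251),(306,140),(384,196)],215,185,6))):
  L=COVL if nm=='side' else [COVL[i] for i in(1,0,3,2,5,4,6)]
  for z in(.033,.036,.04):
    C,r=fit(f,L,px,z);print(nm,z,rel(F,C),'rms',np.sqrt((r**2).mean()).round(2))
E
```

```text
wrist 0.033 (array([ 4.24822721e+01, -2.28521957e-02]), np.float64(0.0005846308568059899)) rms 0.46
wrist 0.036 (array([ 4.10811519e+01, -2.26892312e-02]), np.float64(0.000584605971851504)) rms 0.49
wrist 0.04 (array([ 3.92155196e+01, -2.24654205e-02]), np.float64(0.0005845385470497066)) rms 0.9
side 0.033 (array([42.97211761,  3.83658609]), np.float64(0.003544561883816133)) rms 0.15
side 0.036 (array([42.74399542,  7.59750543]), np.float64(0.0035573272627343333)) rms 0.19
side 0.04 (array([42.4398595 , 12.61154963]), np.float64(0.0035747616366204604)) rms 0.26
```

```bash
python3 - <<'E'
from h import *
a=np.load('pics/side0.png.npz')['img'].astype(int);b=np.load('pics/s9.png.npz')['img'].astype(int)
d=abs(a-b).max(2)
for n,(x0,y0,x1,y1) in dict(bearing=(255,262,292,292),socket=(325,255,350,292),tin=(274,164,308,198),driver=(212,195,236,255)).items(): print(n,d[y0:y1,x0:x1].max(),d[y0:y1,x0:x1].mean().round(1))
s=sensors.read_state();print(s['time'])
ctrl.finish_job()
E
```

```text
bearing 3 1.5
socket 3 1.4
tin 63 1.9
driver 4 1.5
13.9
the job is handed in; nothing more can be done
```

```bash
python3 - <<'E'
from h import *
a=np.load('pics/side0.png.npz')['img'].astype(int);b=np.load('pics/s9.png.npz')['img'].astype(int)
d=abs(a-b).max(2)[164:198,274:308];print(np.argwhere(d>10)[:,::-1].tolist()[:40],(d>10).sum())
E
```

```text
[[29, 0], [30, 0], [31, 0], [32, 0], [33, 0], [29, 1], [30, 1], [31, 1], [32, 1], [33, 1], [30, 2], [31, 2], [32, 2], [33, 2]] 14
```

The middle-sized cover is seated on both pins, flat on the dark seat inside the yellow outline. The arm was clear, and I handed the job in at 13.9 s. It took three pushes with the open fingertips and no lifting:
1. From the rear edge, squaring it up and stopping about 5 mm short.
2. From its right side, about 3 mm to the left, because the first push had left it that far to the right.
3. From the rear edge again, until it dropped over the pins.

**Last checks:**
- **Wrist view:** the cover lies at fixture x 42.5, y 0.0 mm, yaw 0.001 rad, against a target of 42, 0, 0. The pins are centred in the holes. The fit is best at seat height (z 33 mm) and clearly worse at ledge height (40 mm). It barely separates 33 from 36 mm.
- **Side view:** it also fits best at 33 mm, with the cover's lower edge meeting the yellow line. It read y +3.8 mm, which disagrees with the wrist view. That camera had already placed the fixture itself about 3.5 mm to that side, so I put it down to calibration.
- **Bystanders:** before and after side pictures match at the bearing, socket and screwdriver. They match at the tin too, apart from 14 pixels in the top corner of its patch. I took those to be the arm in view, but only looked into them after handing in.

The fixture's step line fitted about 2 pixels off in the wrist views throughout. I found no cause for it, and it had no effect on the result.

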